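# Take the canister off the hotplate

### The job

The sample in the orange-lidded canister has been heated long enough: lift that canister off the hotplate and set it down, upright and without dropping it, in the middle of the round cork mat, wholly on the mat. Leave the blue-lidded canister where it stands.

Things in the scene. Friction and masses are not known exactly. Their poses are not given: they have to be found in the camera images.
- orange_canister_grip (a point): Steel canister with an orange lid and orange band, standing on the hotplate. 74 mm across (88 over the handle), 137 mm tall, 0.35 kg, lid fixed. Over the lid stands a fixed handle with a black grip bar 13 wide, 62 long, 14 mm high. This point is the bar's centre, 130 mm above the underside, 45 mm above the lid; y runs along the bar, x across it, z up.
- blue_canister_grip (a point): The same steel canister but with a blue lid and band, standing on the worktop; a bystander. 74 mm across (88 over the handle), 137 mm tall, 0.35 kg, lid fixed. Over the lid stands a fixed handle with a black grip bar 13 wide, 62 long, 14 mm high. This point is the bar's centre, 130 mm above the underside, 45 mm above the lid; y runs along the bar, x across it, z up.
- hotplate_top (a point): Hotplate: a white box 160 x 124 mm (x, y) with two black knobs and a display in its front (-x) face and a dark round plate 116 mm across on top; it does not move. This point is the centre of the plate's top, 60 mm above the worktop; z up.
- cork_mat_top (a point): Round cork mat, 120 mm across and 6 mm thick, fixed to the worktop. This point is the centre of its top; z up. (All the work lies right of the upright shelf post, 60 x 40 mm, that rises from the worktop near x = 0.545, y = 0.16 to a shelf 0.80 m up: an arm that starts left of the post must draw in towards its base before it swings past.)
Mind the look-alikes: they are no part of the job. What is shaped like the part that bears orange_canister_grip but purple is not meant.

How it is judged:
By the outcome, as a careful person would: the job done as asked, in the order asked, and still so for the second after the job is handed in, with the robot touching nothing.
It also fails if it takes over 43 s, if anything falls off the work surface, if the arm or the gripper's body presses on something with over 40 N, if the wrist force passes 120 N, or if a joint passes its speed limit or range.

### The arm

A 6-joint arm with a two-finger parallel gripper is mounted at the origin on a cart in front of the work surface, level with it; the furniture and walls round the work are solid. World frame = base frame: x ahead of the robot, y to its left, z up, the work surface at z = 0. Lengths are in m, angles in degrees, forces in N, time in s.
With the tool pointing down it reaches from about 0.35 to 0.975 m from the base axis. Payload 4.9 kg.
Tool frame: the origin (TCP) lies on the centre line of the jaws, within the pads' length; the fingertips stand 25 mm ahead of it and the grasp point (between the pads) lies 6 mm ahead of it; x points along the fingers, z is the direction in which the jaws open and shut, and the axes are right-handed (so a half turn about x gives the same grasp; the last joint's range is limited). The gripper opens to 85 mm and grips with 20 to 120 N. Pads are 22 mm wide; open, the fingers measure 114 mm over their backs; the gripper's body (76 mm by 85 mm) begins 54 mm behind the grasp point. The pads swing forward as they close: fully open they stand 13 mm farther back than shut.
Start: joints at [64.458, 3.019, 92.412, -0, 84.569, -6.818], TCP at [0.201, 0.592, 0.223] pointing down, gripper open.
Joint ranges: [-172.51, 172.51], [-57.92, 126.97], [3.15, 148.05], [-58.71, 238.71], [5.1, 150.11], [-179.66, 179.66]. Speed limits (degrees/s): [147.25, 147.25, 180, 180, 180, 180].

### API

Orientations are given as [roll, pitch, yaw] about the fixed x, y, z axes, in that order (R = Rz(yaw) Ry(pitch) Rx(roll)).
In Python, from plant import read_state, snapshot, hand_in, cut_out, pinpoint gives the robot as it stands.
- The arm moves only by the tool servo_tool, never from a script. Its arguments are lists of equal length, an entry for each row: "claw": the opening in per cent of the stroke, from 0 (shut) to 100 (fully open); "delta_pos": the shift along the tool's x, y, z in mm, a list of three; "yaw": the turn about the tool's x in degrees. A call has 1 to 12 rows; each row shifts and turns the commanded pose from where the row before left it, along the tool's axes as they then stand; what a row does not reach is not made up. A row lasts 1/8 s, in which the tool goes at most 62.5 mm and 10.7 degrees, less where a joint would pass 70% of its speed; a pose out of reach is approached as far as the arm can. A call is refused whole if a number of a shift passes 62.5 or a number of a turn 10.7, either way. A call with a gripper value outside its range is refused whole. The fingers move at their own pace and stop on an object; "force" is the grip in N (left out, the last holds). Time passes only in rows, so rows that do not move let the fingers close. It gives the time, the measured TCP pose, the force and the opening at its end, in the units of the state.
- read_state(): the state, without advancing time (a new reading comes with each control period).
- snapshot(name): name is "scene" or "side" or "wrist"; returns a dict with "image" (400x640x3 uint8, red, green, blue), "depth" (400x640 float32, m along the optical axis (not along the pixel's ray), 0 where there is no reading), "camera_matrix" (3x3 intrinsics, pixels), "pose" (4x4, takes a point from camera to world coordinates). Camera axes: x right, y down, z forward; pixel columns grow to the right and rows downward; lengths in m; the calibration is good to about 2 mm. A picture is of the moment at which its call begins.
- hand_in(): hands the job in, once; it reports no verdict.
Trained networks look in the newest picture that a camera, given by its name, has taken for a name from the list of things; names that differ only in an ending like _2 or _b are one class to them, and where a whole thing is asked for, a point or a joint stands for the part that bears it (a point fixed in the world has none). Each returns a list of dicts, best first, with "p" (0 to 1); they miss things now and then, are a little off and sometimes report something else, mostly with a low value. They report only what shows in the picture. A call takes as long as a camera call. They do not tell look-alikes from the thing itself.
- cut_out(camera, target): "mask" (400x640 bool, what is visible of it) and "location" ([column, row] in pixels, amid what is visible of it).
- pinpoint(camera, target): "location" ([column, row] in pixels: a listed point, or the origin of a listed thing).
The state is a dict: "time_s": time; "joint_pos": joint angles; "joint_velocities": joint speeds; "tau": joint torques, N m; "ee_pos": TCP position; "tool_rot": TCP orientation; "wrist_force": force on the tool from outside, world axes, zero at the start; "moment": the same for the moment, N m; "width": finger opening in m.
Only numpy, scipy, OpenCV 4.12 (cv2) and the standard library are available. Lean on these libraries where they do the work, as an engineer would, in place of code of your own. Each camera call takes 0.05 s, during which the arm holds its last target. There are 200 camera calls.

## Working session

There is one attempt and no reset: what is moved stays moved. The work goes in short steps, Python scripts to look and compute and a tool call to move; the robot and the scene stay as the last step left them, time stands still between calls to the robot, and variables do not carry over. Pictures are saved under pics/ and viewed, about 8 in all and at most 12, crops included, and the job is handed in when it is done.

Besides the shell and the picture viewer there is one more tool, called after ">>>" by a JSON object that holds its "api" and its "payload", one argument or row to a line. servo_tool: Moves the arm, as the interface text tells. Its arguments: {"type":"object","properties":{"claw":{"type":"array"},"delta_pos":{"type":"array"},"yaw":{"type":"array"},"force":{"type":"number"}},"required":["claw","delta_pos","yaw"]}

```bash
mkdir -p pics; cat > h.py <<'E'
import numpy as np, cv2
from plant import read_state, snapshot, hand_in, cut_out, pinpoint
def proj(s,px):
    c,r=int(round(px[0])),int(round(px[1]))
    w=s["depth"][max(r-2,0):r+3,max(c-2,0):c+3]; w=w[w>0]
    if not len(w): return None
    d=np.median(w); K=s["camera_matrix"]
    return (s["pose"]@np.r_[d*(np.linalg.inv(K)@[px[0],px[1],1]),1])[:3].round(4)
def onplane(s,px,z):
    K=s["camera_matrix"];v=s["pose"][:3,:3]@(np.linalg.inv(K)@[px[0],px[1],1]);o=s["pose"][:3,3]
    return (o+v*(z-o[2])/v[2]).round(4)
def save(s,n,box=None,f=1):
    im=s["image"][:,:,::-1]
    if box: im=im[box[1]:box[3],box[0]:box[2]]
    cv2.imwrite(f"pics/{n}.png",cv2.resize(im,None,fx=f,fy=f,interpolation=cv2.INTER_CUBIC))
E
python3 - <<'E'
from h import *
print(read_state())
for cam in("scene","side"):
    s=snapshot(cam);save(s,cam+"0")
    print(cam,s["pose"][:3,3])
    for n in("orange_canister_grip","blue_canister_grip","hotplate_top","cork_mat_top"):
        for d in pinpoint(cam,n)[:4]:print(n,round(d["p"],2),np.round(d["location"]),proj(s,d["location"]))
E
```

```text
{'time_s': 0.0, 'joint_pos': array([ 6.44576364e+01,  3.05796608e+00,  9.24936580e+01,  3.08044450e-04,
        8.45703401e+01, -6.81959816e+00]), 'joint_velocities': array([-0.02395932,  0.03183584, -0.0943968 ,  0.03621065, -0.01849666,
       -0.12026124]), 'tau': array([ 1.22156252e-03, -3.93701327e+01, -3.70172024e+01, -6.11573682e-05,
        7.25929698e-03, -2.47681436e-05]), 'ee_pos': array([0.20034422, 0.59132254, 0.22153908]), 'tool_rot': array([ 173.03636906,   89.87803546, -115.68642586]), 'wrist_force': array([ 0.51799903,  0.0048594 , -0.36076497]), 'moment': array([ 0.02218613,  0.04744969, -0.02635742]), 'width': 0.0853799073918241}
scene [0.06964885 0.30288799 0.80128962]
orange_canister_grip 0.7 [315. 260.] [ 0.427  -0.0953  0.1368]
orange_canister_grip 0.56 [227. 211.] [ 0.6031 -0.0387  0.1969]
orange_canister_grip 0.33 [236. 257.] [ 0.5762 -0.0192  0.0989]
blue_canister_grip 0.71 [387. 167.] [ 0.4897 -0.4313  0.1286]
hotplate_top 0.98 [234. 256.] [ 0.578  -0.0166  0.1022]
side [ 0.26058788 -0.88680013  0.56843768]
orange_canister_grip 0.79 [311. 139.] [ 0.5904 -0.0676  0.1911]
orange_canister_grip 0.58 [244. 185.] [ 0.423  -0.1032  0.1331]
hotplate_top 0.57 [316. 186.] [ 0.5954 -0.077   0.0776]
cork_mat_top 0.63 [306. 263.] [ 0.5006 -0.2434  0.0048]
cork_mat_top 0.39 [313. 180.] [ 0.5885 -0.0765  0.0927]
```

View pics/scene0.png

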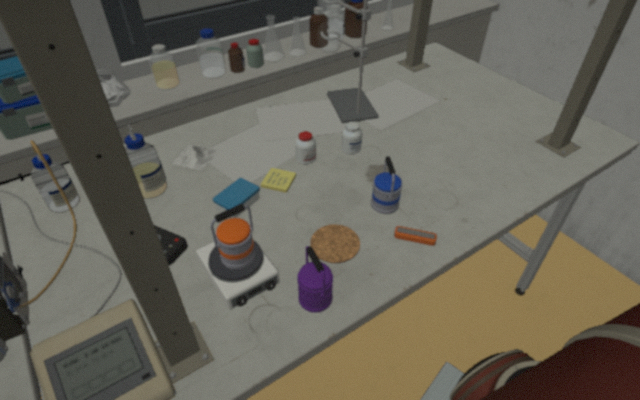

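View pics/side0.png

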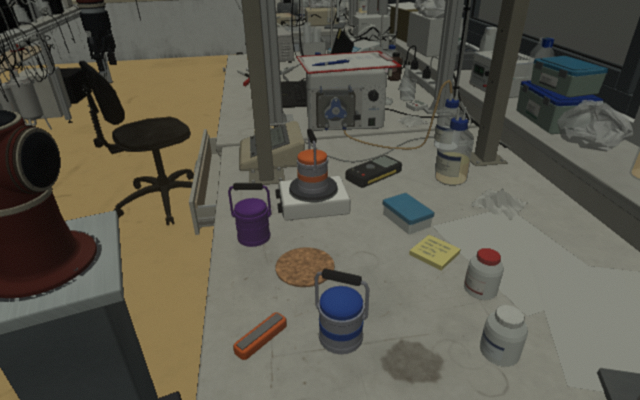

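The scene picture shows three canisters. Orange is on the hotplate, with its bar at (227,211) and lid at (235,232). Purple is on the worktop at (315,285), and blue is at (387,190). The cork mat is at (335,243). The orange one standing on the hotplate fits the description; purple is the look-alike. I'll measure its bar and the mat, and check an enlarged crop.

```bash
cat >> h.py <<'E'
def cloud(s):
    K=s["camera_matrix"];d=s["depth"];v,u=np.mgrid[0:400,0:640]
    P=np.stack([(u-K[0,2])/K[0,0]*d,(v-K[1,2])/K[1,1]*d,d],-1)
    P=P@s["pose"][:3,:3].T+s["pose"][:3,3]; P[d==0]=np.nan
    return P
def bar(s,c,zlo,zhi,r=.06):
    P=cloud(s);m=(P[...,2]>zlo)&(P[...,2]<zhi)&(np.hypot(P[...,0]-c[0],P[...,1]-c[1])<r)&(s["image"].max(-1)<75)
    Q=P[m]
    if len(Q)<8: return len(Q)
    (cx,cy),(w,h),a=cv2.minAreaRect(Q[:,:2].astype(np.float32)); U=np.linalg.svd(Q[:,:2]-Q[:,:2].mean(0))[2][0]
    return len(Q),Q.mean(0).round(4),"rect",round(cx,4),round(cy,4),round(w,3),round(h,3),"axis deg",round(np.degrees(np.arctan2(U[1],U[0])),1),"z",np.percentile(Q[:,2],[5,95]).round(3)
E
python3 - <<'E'
from h import *
for cam in("scene","side"):
    s=snapshot(cam)
    if cam=="scene": save(s,"crop0",(190,190,350,320),5)
    for n,c,a,b in(("orange",(.6,-.055),.175,.21),("purple",(.425,-.1),.115,.15),("blue",(.49,-.43),.115,.15)): print(cam,n,bar(s,c,a,b))
    for d in cut_out(cam,"cork_mat_top")[:2]: print("net mat",d["p"],d["location"])
    hsv=cv2.cvtColor(s["image"],cv2.COLOR_RGB2HSV);P=cloud(s)
    m=(np.hypot(P[...,0]-.5,P[...,1]+.243)<.1)&(hsv[...,1]>70)&(hsv[...,0]<25)&(P[...,2]<.02)
    v,u=np.nonzero(m); Q=np.array([onplane(s,(x,y),.006) for x,y in zip(u,v)])[:,:2].astype(np.float32)
    print("mat",len(Q),cv2.minEnclosingCircle(Q),Q.mean(0),(Q.min(0)+Q.max(0))/2,np.ptp(Q,0))
    p=onplane(s,{"scene":(235,270),"side":(312,190)}[cam],.06);print(p)
E
```

```text
scene orange (232, array([ 0.5993, -0.0412,  0.1949]), 'rect', 0.5999, -0.0458, 0.07, 0.014, 'axis deg', np.float64(77.3), 'z', array([0.188, 0.199]))
scene purple (191, array([ 0.4297, -0.0972,  0.1365]), 'rect', 0.4271, -0.0975, 0.014, 0.074, 'axis deg', np.float64(156.3), 'z', array([0.132, 0.14 ]))
scene blue (95, array([ 0.483 , -0.4308,  0.1366]), 'rect', 0.4844, -0.4331, 0.013, 0.057, 'axis deg', np.float64(136.7), 'z', array([0.131, 0.14 ]))
net mat 0.6 [336.9, 242.3]
mat 2789 ((0.410452663898468, -0.11531908810138702), 0.21695446968078613) [ 0.39807    -0.11683156] [ 0.39635 -0.11455] [0.31950003 0.38050002]
[ 0.5777 -0.0125  0.06  ]
side orange (89, array([ 0.5975, -0.0533,  0.1924]), 'rect', 0.5986, -0.0515, 0.071, 0.013, 'axis deg', np.float64(-101.4), 'z', array([0.186, 0.196]))
side purple (238, array([ 0.43  , -0.1056,  0.1304]), 'rect', 0.4298, -0.1052, 0.011, 0.085, 'axis deg', np.float64(-24.4), 'z', array([0.122, 0.136]))
side blue (438, array([ 0.4823, -0.4409,  0.1316]), 'rect', 0.4838, -0.4393, 0.014, 0.084, 'axis deg', np.float64(-42.7), 'z', array([0.123, 0.137]))
net mat 0.76 [302.8, 266.6]
mat 1683 ((0.49550703167915344, -0.2512020766735077), 0.06144878640770912) [ 0.49141043 -0.2502844 ] [ 0.4949 -0.2509] [0.11820003 0.1208    ]
[ 0.5913 -0.0632  0.06  ]
```

View pics/crop0.png

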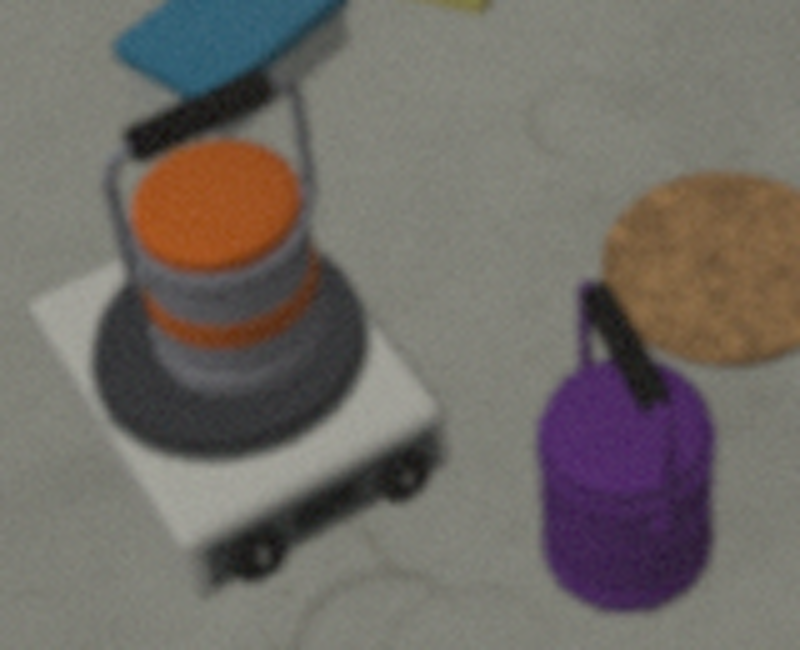

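The crop confirms it: orange lid and band, standing on the dark hotplate, with its bar at about (200,115) in the crop. The purple one is bare on the worktop. Next I'll check the tool axes and any obstacle heights along the swing path.

```bash
cat >> h.py <<'E'
from scipy.spatial.transform import Rotation as Ro
def tool():
    st=read_state();return st,Ro.from_euler("xyz",st["tool_rot"],degrees=True).as_matrix()
E
python3 - <<'E'
from h import *
st,R=tool();print(R.round(3))
for cam in("scene","side"):
    s=snapshot(cam);P=cloud(s)
    g=np.zeros((10,16))*np.nan
    print(cam,"rows x .05..0.75 (step .07), cols y 0.65..-0.3 step .06: max z cm")
    for i in range(10):
        r=[]
        for j in range(16):
            x,y=.05+.07*i,.65-.06*j
            m=(P[...,0]>=x)&(P[...,0]<x+.07)&(P[...,1]<=y)&(P[...,1]>y-.06)
            z=P[...,2][m];r.append("%4d"%round(100*np.percentile(z,98)) if m.sum()>5 else "   .")
        print("%.2f"%x,"".join(r))
E
```

```text
[[-0.    -0.947  0.321]
 [ 0.     0.321  0.947]
 [-1.     0.     0.   ]]
scene rows x .05..0.75 (step .07), cols y 0.65..-0.3 step .06: max z cm
0.05    .   .   .   .   .   .   .  65  64   .  31  31  28   0   .   .
0.12    .   .   .   .   .   .   .   .   .   .   .   0   0   0   .   .
0.19    .   .   .   .   .   .   .   .   .   .   .   .   .   .   .   .
0.26    .   .   .   .   .   .   .   .   .   .   .   .   0   0   0   0
0.33    .   .   .   .   .   .   .   .   0   0   0   0  11   0   0   0
0.40    .   .   .   .   .   .   .   0   0   0   0   8  14   8   1   1
0.47    .   .   .   .   .   4   5  66  66   0   5   5   9   1   1   1
0.54    .   .   .   .   6   6   7   7   1   0  15  20  19   0   1   1
0.61    .   .   .   .   7   8   8   8   3   0  17  20   5   0   0   0
0.68    .   .   .   1   1   8   8   4   0   3   5   5   0   4   4   2
side rows x .05..0.75 (step .07), cols y 0.65..-0.3 step .06: max z cm
0.05  -85 -85 -85 -85 -85 -85 -85 -76   0   1  31  30  26   0   .   .
0.12  -15  43  35 -85 -85 -85 -85 -75   0   0   0   0   0   0   .   .
0.19   35  43  33 -85 -85 -85 -85 -85   .   .   .   .   .   .   .   .
0.26  -85 -85 -85 -85 -84   .   .   .   .   .   .   .   .   0   0   0
0.33    .   .   .   .   .   .   .   .   0   0   0   0  12   0   0   0
0.40    .   .   .   1   0   0   0   0   0   0   0   0  14   8   1   1
0.47    1   1   1   1   3   4   4   4  45   0   5   5   7   0   1   1
0.54    1   1   1   1   4   6   7   7  45   0  16  20  18   0   1   1
0.61    1   1  41   2   .   8   8   8   7   .  16  14  13   0   0   0
0.68    .   4  40   .   1   8   8   0   0   3   5   5   0   4   4   1
```

```bash
cat >> h.py <<'E'
def rows(wps,p,R):
    "wps: (x,y,z,total turn,n rows) ; prints rounded rows"
    p=np.array(p,float);D=[];Y=[]
    for x,y,z,t,n in wps:
        p0=p.copy()
        for k in range(n):
            d=np.array([x,y,z])-p; d=d/(n-k); q=R.T@d; q=q*1000; q=q.round(0)
            p=p+R@q/1000; w=round(t/n,1); R=R@Ro.from_euler("x",w,degrees=True).as_matrix()
            D.append([int(a) for a in q]);Y.append(w)
    print(len(D),"\n",D,"\n",Y,p.round(4))
    return p,R
E
python3 - <<'E'
from h import *
st,R=tool()
p,R=rows([(.165,.36,.28,0,5),(.295,.25,.29,24,4),(.365,.10,.29,24,4),(.40,0,.29,20,3),(.58,-.05,.29,15.3,5)],[.201,.592,.223],R);print(R.round(3))
E
```

```text
21 
 [[-11, -8, -46], [-12, -8, -46], [-11, -8, -46], [-12, -8, -47], [-11, -8, -46], [-3, -40, -16], [-2, -41, -11], [-3, -42, -7], [-2, -43, -3], [0, -38, -16], [0, -40, -11], [0, -40, -8], [0, -42, -3], [0, -35, -2], [0, -35, 2], [0, -35, 5], [0, -12, 35], [0, -10, 36], [0, -8, 37], [0, -6, 37], [0, -4, 37]] 
 [0.0, 0.0, 0.0, 0.0, 0.0, 6.0, 6.0, 6.0, 6.0, 6.0, 6.0, 6.0, 6.0, 6.7, 6.7, 6.7, 3.1, 3.1, 3.1, 3.1, 3.1] [ 0.58   -0.0498  0.29  ]
[[-0.     0.213  0.977]
 [ 0.     0.977 -0.213]
 [-1.     0.    -0.   ]]
```

>>> {"api": "servo_tool", "payload": {
  "claw": [100,100,100,100,100,100,100,100,100],
  "delta_pos": [
    [-11,-8,-46],
    [-12,-8,-46],
    [-11,-8,-46],
    [-12,-8,-47],
    [-11,-8,-46],
    [-3,-40,-16],
    [-2,-41,-11],
    [-3,-42,-7],
    [-2,-43,-3]
  ],
  "yaw": [0,0,0,0,0,6,6,6,6]
}}

```text
time_s: 1.92
ee_pos: [0.2958, 0.2486, 0.2903]
tool_rot: [-13.0, 89.9, 34.1]
wrist_force: [-0.3, 0.4, 0.7]
width: 0.0857
```

>>> {"api": "servo_tool", "payload": {
  "claw": [100,100,100,100,100,100,100,100,100,100,100,100],
  "delta_pos": [
    [0,-38,-16],
    [0,-40,-11],
    [0,-40,-8],
    [0,-42,-3],
    [0,-35,-2],
    [0,-35,2],
    [0,-35,5],
    [0,-12,35],
    [0,-10,36],
    [0,-8,37],
    [0,-6,37],
    [0,-4,37]
  ],
  "yaw": [6,6,6,6,6.7,6.7,6.7,3.1,3.1,3.1,3.1,3.1]
}}

```text
time_s: 3.42
ee_pos: [0.5808, -0.0503, 0.2898]
tool_rot: [-0.2, 90.0, -12.7]
wrist_force: [-0.7, 0.4, 0.7]
width: 0.0857
```

```bash
python3 - <<'E'
from h import *
st,R=tool();print(st["ee_pos"],st["joint_pos"].round(1),st["time_s"]);print(R.round(3))
s=snapshot("wrist");save(s,"wrist1")
for n in("orange_canister_grip",):
    for d in pinpoint("wrist",n)[:3]:print(d["p"],d["location"],proj(s,d["location"]),onplane(s,d["location"],.19))
print(bar(s,(.6,-.05),.17,.215))
E
```

```text
[ 0.58082984 -0.05031016  0.28981058] [-12.3  -4.5  93.5  -0.   91.    0.2] 3.425
[[ 0.     0.215  0.977]
 [-0.     0.977 -0.215]
 [-1.    -0.     0.   ]]
0.82 [338.3, 177.3] [ 0.6047 -0.0385  0.1961] [ 0.6049 -0.04    0.19  ]
(908, array([ 0.6026, -0.0412,  0.1951]), 'rect', 0.6023, -0.0434, 0.062, 0.012, 'axis deg', np.float64(-103.4), 'z', array([0.193, 0.197]))
```

View pics/wrist1.png

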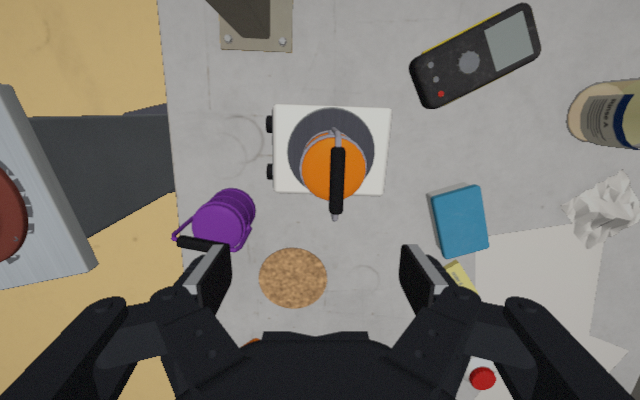

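The wrist picture shows the orange canister's bar at (337,180) and the mat at (293,277). The bar measures 62 x 12 mm with its top at z ≈ 0.197, as expected. I'll move above it and descend.

>>> {"api": "servo_tool", "payload": {
  "claw": [100,100,100,100,100,100,100,100],
  "delta_pos": [
    [0,8,19],
    [10,0,0],
    [20,0,0],
    [20,0,0],
    [20,0,0],
    [14,0,0],
    [8,0,0],
    [0,0,0]
  ],
  "yaw": [0,0,0,0,0,0,0,0]
}}

```text
time_s: 4.53
ee_pos: [0.5997, -0.0462, 0.1972]
tool_rot: [-175.3, 90.0, 172.3]
wrist_force: [0.5, 0.3, 0.1]
width: 0.0853
```

```bash
python3 - <<'E'
from h import *
st,R=tool();print(st["ee_pos"],st["wrist_force"])
s=snapshot("side");save(s,"side2",(220,80,420,230),4)
w=snapshot("wrist")
for cam,s in(("side",s),("wrist",w),("scene",snapshot("scene"))):
    for d in pinpoint(cam,"orange_canister_grip")[:2]: print(cam,round(d["p"],2),d["location"],onplane(s,d["location"],.19))
    hsv=cv2.cvtColor(s["image"],cv2.COLOR_RGB2HSV);P=cloud(s)
    m=(np.hypot(P[...,0]-.495,P[...,1]+.25)<.085)&(hsv[...,1]>70)&(hsv[...,0]<25)&(P[...,2]<.02)
    m=cv2.morphologyEx(m.astype(np.uint8),cv2.MORPH_OPEN,np.ones((3,3)))
    v,u=np.nonzero(m)
    if len(u)<50: print(cam,"no mat");continue
    Q=np.array([onplane(s,(x,y),.006) for x,y in zip(u,v)])[:,:2]
    print(cam,"mat",len(u),((Q.min(0)+Q.max(0))/2).round(4),np.ptp(Q,0).round(3),Q.mean(0).round(4))
E
```

```text
[ 0.59968303 -0.04616958  0.19722319] [0.50339763 0.28416937 0.08903152]
side 0.83 [311.1, 135.8] [ 0.5993 -0.0479  0.19  ]
side 0.71 [244.4, 184.5] [ 0.4038 -0.2029  0.19  ]
side mat 1673 [ 0.4948 -0.2509] [0.118 0.121] [ 0.4914 -0.2502]
wrist 0.87 [320.0, 231.2] [ 0.6041 -0.0437  0.19  ]
wrist 0.66 [143.2, 301.1] [ 0.4819 -0.0673  0.19  ]
wrist mat 3533 [ 0.4988 -0.2321] [0.118 0.096] [ 0.5002 -0.2308]
scene 0.97 [315.0, 260.1] [ 0.3984 -0.064   0.19  ]
scene 0.64 [231.3, 214.2] [ 0.5975 -0.0425  0.19  ]
scene mat 2459 [ 0.3976 -0.1183] [0.317 0.374] [ 0.41   -0.1349]
```

View pics/side2.png

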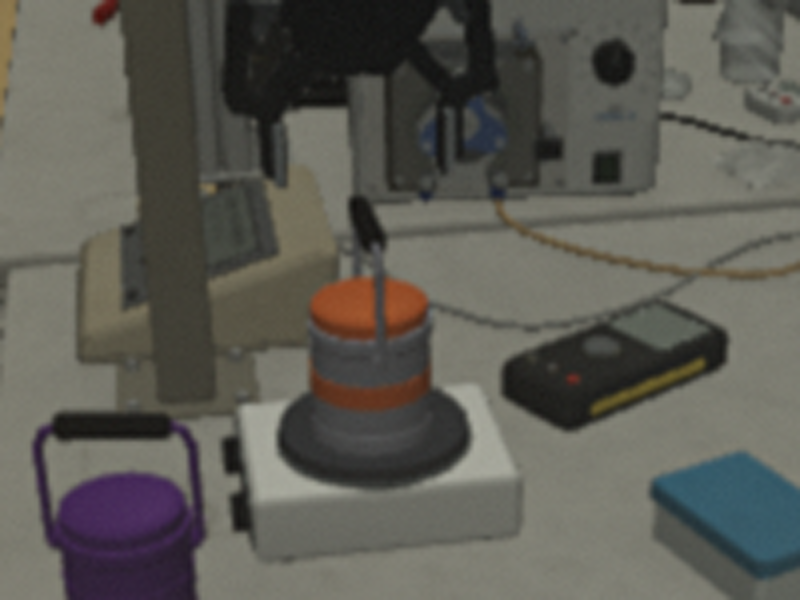

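The side crop shows the open fingertips at (275,182) and (455,170), apparently a little above the bar at (365,222). I'll check the tip height by projection before closing.

```bash
python3 - <<'E'
from h import *
s=snapshot("side");P=cloud(s);K=s["camera_matrix"];T=np.linalg.inv(s["pose"])
st,R=tool();print(st["ee_pos"])
for k in(-.0427,.0427):
  for z in(.172,.185,.197):
    p=st["ee_pos"]+R[:,2]*k;p[2]=z;q=K@(T@np.r_[p,1])[:3];print(k,z,((q[:2]/q[2]-[220,80])*4).round())
for c,r in((275,175),(455,162),(365,222)):
    px=(220+c/4,80+r/4);print((c,r),proj(s,px))
m=(P[...,2]>.15)&(P[...,2]<.28)&(np.abs(P[...,0]-.6)<.07)&(np.abs(P[...,1]+.046)<.05)&(s["image"].max(-1)<90)
for lo,hi in((.53,.575),(.59,.61),(.625,.67)):
    q=P[m&(P[...,0]>lo)&(P[...,0]<hi)];print(lo,len(q),np.percentile(q[:,2],[1,5,50,95]).round(3) if len(q) else "")
E
```

```text
[ 0.60025945 -0.04624642  0.19853137]
-0.0427 0.172 [291. 259.]
-0.0427 0.185 [290. 237.]
-0.0427 0.197 [289. 217.]
0.0427 0.172 [439. 244.]
0.0427 0.185 [439. 223.]
0.0427 0.197 [439. 203.]
(275, 175) [ 0.5495 -0.044   0.2257]
(455, 162) [ 0.6478 -0.064   0.2233]
(365, 222) [ 0.5958 -0.0575  0.195 ]
0.53 242 [0.221 0.227 0.263 0.278]
0.59 123 [0.151 0.158 0.192 0.196]
0.625 265 [0.221 0.226 0.261 0.278]
```

```bash
python3 - <<'E'
from h import *
st,R=tool();print(st["ee_pos"])
for cam in("wrist","side","scene"):
    s=snapshot(cam);P=cloud(s);q=(P-st["ee_pos"])@R   # tool coords
    m=(np.abs(q[...,1])<.05)&(np.abs(q[...,2])<.075)&(q[...,0]<.03)&(q[...,0]>-.15)&(s["image"].max(-1)<90)
    h=q[m]
    print(cam,len(h))
    for a in np.arange(-.07,.03,.01):
        k=h[(h[:,0]>=a)&(h[:,0]<a+.01)]
        if len(k)>3: print("  x %.2f n %d z[%.3f %.3f] y[%.3f %.3f]"%(a,len(k),*np.percentile(k[:,2],[2,98]),*np.percentile(k[:,1],[2,98])))
E
```

```text
[ 0.60025945 -0.04624642  0.19853137]
wrist 49609
  x -0.07 n 2147 z[-0.068 0.067] y[0.006 0.014]
  x -0.06 n 933 z[-0.054 0.054] y[-0.004 0.012]
  x -0.05 n 1146 z[-0.055 0.056] y[-0.010 0.011]
  x -0.04 n 921 z[-0.055 0.055] y[-0.010 0.011]
  x -0.03 n 522 z[-0.049 0.045] y[-0.010 0.011]
  x 0.00 n 1983 z[-0.004 0.008] y[-0.023 0.034]
side 2229
  x -0.07 n 96 z[-0.071 0.070] y[-0.017 -0.005]
  x -0.06 n 70 z[-0.057 0.056] y[-0.013 0.004]
  x -0.05 n 68 z[-0.057 0.055] y[-0.014 0.005]
  x -0.04 n 64 z[-0.057 0.055] y[-0.014 0.004]
  x -0.03 n 35 z[-0.054 0.052] y[-0.012 0.006]
  x 0.00 n 82 z[-0.006 0.006] y[-0.031 0.025]
  x 0.01 n 22 z[-0.006 0.003] y[-0.041 0.017]
  x 0.02 n 10 z[-0.002 0.001] y[-0.043 0.026]
scene 1391
  x -0.07 n 21 z[-0.070 0.046] y[0.002 0.013]
  x -0.06 n 33 z[-0.057 0.044] y[-0.005 0.010]
  x -0.05 n 57 z[-0.057 0.044] y[-0.005 0.010]
  x -0.04 n 60 z[-0.057 0.046] y[-0.009 0.011]
  x -0.03 n 16 z[0.041 0.046] y[-0.007 0.008]
  x -0.01 n 11 z[-0.002 0.003] y[-0.002 0.033]
  x 0.00 n 110 z[-0.006 0.003] y[-0.003 0.033]
```

All three cameras agree that the open fingertips sit about 22 mm behind the reported TCP. By the description they should be about 12 mm ahead of it, so I'll trust the cameras. I'll part-close above the bar and measure again.

>>> {"api": "servo_tool", "payload": {
  "claw": [40,40,40,40],
  "delta_pos": [
    [0,0,0],
    [0,0,0],
    [0,0,0],
    [0,0,0]
  ],
  "yaw": [0,0,0,0],
  "force": 60
}}

```text
time_s: 5.52
ee_pos: [0.5999, -0.0462, 0.1978]
tool_rot: [-164.5, 90.0, -176.8]
wrist_force: [0.4, 0.9, 0.1]
width: 0.0341
```

```bash
cat >> h.py <<'E'
def tips(cams=("wrist","side","scene")):
    st,R=tool();print(st["time_s"],st["ee_pos"],st["width"],st["wrist_force"].round(1))
    for cam in cams:
        s=snapshot(cam);P=cloud(s);q=(P-st["ee_pos"])@R
        for sg in(-1,1):
            m=(np.abs(q[...,1])<.02)&(q[...,2]*sg<.06)&(q[...,2]*sg>.010)&(q[...,0]<.05)&(q[...,0]>-.06)&(s["image"].max(-1)<90)
            h=q[m];print(cam,sg,len(h),np.percentile(h[:,0],[90,97,99]).round(3) if len(h) else "", np.median(h[:,2]).round(3) if len(h) else "")
        m=(np.abs(q[...,2])<.015)&(np.abs(q[...,1])<.05)&(q[...,0]<.06)&(q[...,0]>-.015)&(s["image"].max(-1)<90)
        h=q[m]
        if len(h): print("  bar",len(h),"top x",np.percentile(h[:,0],3).round(3),"mid z",np.median(h[:,2]).round(4),"y",np.percentile(h[:,1],[3,97]).round(3))
E
python3 -c "
from h import *
tips()"
```

```text
5.525 [ 0.59987327 -0.04616948  0.19775308] 0.03408402043920741 [0.4 0.9 0.1]
wrist -1 2059 [-0.023 -0.015 -0.011] -0.023
wrist 1 2021 [-0.024 -0.018 -0.014] 0.024
  bar 2021 top x 0.001 mid z 0.002 y [-0.023  0.034]
side -1 172 [-0.019 -0.014 -0.011] -0.027
side 1 189 [-0.018 -0.012 -0.01 ] 0.021
  bar 164 top x 0.001 mid z -0.0004 y [-0.042  0.043]
scene -1 101 [-0.02  -0.015 -0.01 ] -0.03
scene 1 74 [-0.017 -0.014 -0.014] 0.018
  bar 110 top x -0.002 mid z -0.0026 y [-0.023  0.033]
```

Part-closed, the tips are at tool x ≈ -0.010 and the bar top is at +0.001. A further 36 mm of descent should put the pads on the bar's centre.

>>> {"api": "servo_tool", "payload": {
  "claw": [40,40,40,40,40],
  "delta_pos": [
    [4,4,0],
    [10,0,0],
    [12,0,0],
    [9,0,0],
    [0,0,0]
  ],
  "yaw": [0,0,0,0,0]
}}

```text
time_s: 6.3
ee_pos: [0.5999, -0.0422, 0.1611]
tool_rot: [-178.4, 89.8, 169.2]
wrist_force: [-0.3, -0.6, -0.4]
width: 0.0343
```

```bash
python3 -c "
from h import *
tips(('wrist','side'))
save(snapshot('side'),'side3',(220,80,420,230),4)"
```

```text
6.3 [ 0.59985948 -0.04215733  0.16108674] 0.034261978834887095 [-0.3 -0.6 -0.4]
wrist -1 2043 [-0.023 -0.016 -0.012] -0.024
wrist 1 2013 [-0.024 -0.018 -0.015] 0.024
side -1 185 [0.035 0.046 0.048] -0.027
side 1 182 [-0.015  0.033  0.046] 0.022
  bar 209 top x -0.007 mid z 0.0007 y [-0.045  0.039]
```

View pics/side3.png

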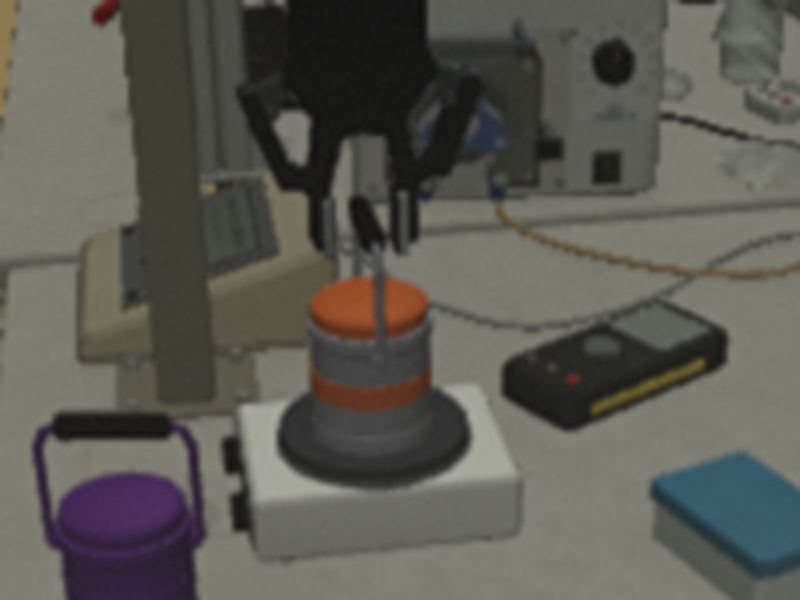

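The fingers now straddle the bar, with tips at (325,248) and (403,248) and the bar at (367,222), and the gripper body is clear above it. I'll close and lift a little.

>>> {"api": "servo_tool", "payload": {
  "claw": [0,0,0,0,0,0,0,0],
  "delta_pos": [
    [0,0,0],
    [0,0,0],
    [0,0,0],
    [0,0,0],
    [0,0,0],
    [-5,0,0],
    [-10,0,0],
    [0,0,0]
  ],
  "yaw": [0,0,0,0,0,0,0,0],
  "force": 70
}}

```text
time_s: 7.45
ee_pos: [0.6008, -0.0423, 0.1781]
tool_rot: [-0.3, 90.0, -12.6]
wrist_force: [0.1, -1.1, -5.0]
width: 0.0119
```

```bash
python3 - <<'E'
from h import *
st,R=tool();print(st["ee_pos"],st["wrist_force"],st["width"]);print(R.round(3))
s=snapshot("side");P=cloud(s);hsv=cv2.cvtColor(s["image"],cv2.COLOR_RGB2HSV)
m=(hsv[...,0]<14)&(hsv[...,1]>150)&(np.abs(P[...,0]-.6)<.08)&(np.abs(P[...,1]+.05)<.08)
print("orange z",np.percentile(P[m][:,2],[2,50,98]).round(3), P[m].mean(0).round(3))
E
```

```text
[ 0.60075724 -0.04225284  0.17814292] [ 0.06236572 -1.10617825 -5.036259  ] 0.01188813502758689
[[ 0.     0.213  0.977]
 [-0.     0.977 -0.213]
 [-1.    -0.     0.   ]]
orange z [0.106 0.158 0.474] [ 0.577 -0.068  0.253]
```

Held: the width is 12 mm and the wrist carries the load. I'll lift and carry it gently.

>>> {"api": "servo_tool", "payload": {
  "claw": [0,0,0,0,0],
  "delta_pos": [
    [-6,0,0],
    [-14,0,0],
    [-18,0,0],
    [-10,0,0],
    [-4,0,0]
  ],
  "yaw": [0,0,0,0,0]
}}

```text
time_s: 8.12
ee_pos: [0.6014, -0.0424, 0.2316]
tool_rot: [1.8, 89.9, -10.6]
wrist_force: [0.2, -0.3, -4.6]
width: 0.0116
```

>>> {"api": "servo_tool", "payload": {
  "claw": [0,0,0,0,0,0,0,0,0,0,0,0],
  "delta_pos": [
    [0,-8,-2],
    [0,-15,-4],
    [0,-22,-6],
    [0,-25,-6],
    [0,-25,-6],
    [0,-25,-6],
    [0,-25,-6],
    [0,-25,-7],
    [0,-22,-6],
    [0,-18,-5],
    [0,-11,-3],
    [0,-6,-1]
  ],
  "yaw": [0,0,0,0,0,0,0,0,0,0,0,0]
}}

```text
time_s: 9.62
ee_pos: [0.4953, -0.2521, 0.2297]
tool_rot: [120.4, 90.0, 108.0]
wrist_force: [0.2, 0.8, -4.6]
width: 0.0117
```

```bash
cat >> h.py <<'E'
def look(c=(.495,-.255)):
    st,R=tool();print(st["time_s"],st["ee_pos"].round(4),st["wrist_force"].round(1),st["width"])
    S={}
    for cam in("side","scene","wrist"):
        s=S[cam]=snapshot(cam);P=cloud(s);I=s["image"].astype(int);hsv=cv2.cvtColor(s["image"],cv2.COLOR_RGB2HSV)
        m=(hsv[...,0]<12)&(hsv[...,1]>170)&(I[...,0]>120)&(np.hypot(P[...,0]-c[0],P[...,1]-c[1])<.07)&(P[...,2]>.04)
        Q=P[m]
        if len(Q)<20: print(cam,"few");continue
        zt=np.percentile(Q[:,2],97); L=Q[Q[:,2]>zt-.006]
        print(cam,"lid z",zt.round(4),"rect",(L[:,:2].min(0)+L[:,:2].max(0))/2,np.ptp(L[:,:2],axis=0).round(3))
        A=np.c_[L[:,:2],np.ones(len(L))];print("   tilt deg",np.degrees(np.arctan(np.linalg.lstsq(A,L[:,2],rcond=None)[0][:2])).round(1))
        for d in pinpoint(cam,"orange_canister_grip")[:3]: print("   net",round(d["p"],2),np.round(d["location"]),proj(s,d["location"]))
        for d in pinpoint(cam,"cork_mat_top")[:1]: print("   mat",round(d["p"],2),np.round(d["location"]),onplane(s,d["location"],.006))
    return S
E
python3 -c "
from h import *
S=look()
save(S['side'],'side4',(180,120,440,315),3)"
```

```text
9.625 [ 0.4953 -0.2521  0.2297] [ 0.2  0.8 -4.6] 0.01169459388858304
side lid z 0.2111 rect [ 0.4938853  -0.25610685] [0.064 0.06 ]
   tilt deg [0.7 2. ]
   net 0.95 [245. 186.] [ 0.4259 -0.1042  0.1327]
   net 0.75 [299. 154.] [ 0.4882 -0.2678  0.2613]
   mat 0.96 [304. 263.] [ 0.4967 -0.2432  0.006 ]
scene lid z 0.2139 rect [ 0.49453159 -0.24751491] [0.064 0.064]
   tilt deg [ 2.2 -2. ]
   net 0.93 [339. 156.] [ 0.4882 -0.239   0.2731]
   net 0.89 [312. 258.] [ 0.4348 -0.0956  0.1357]
   mat 0.6 [336. 243.] [ 0.4942 -0.247   0.006 ]
wrist few
```

View pics/side4.png

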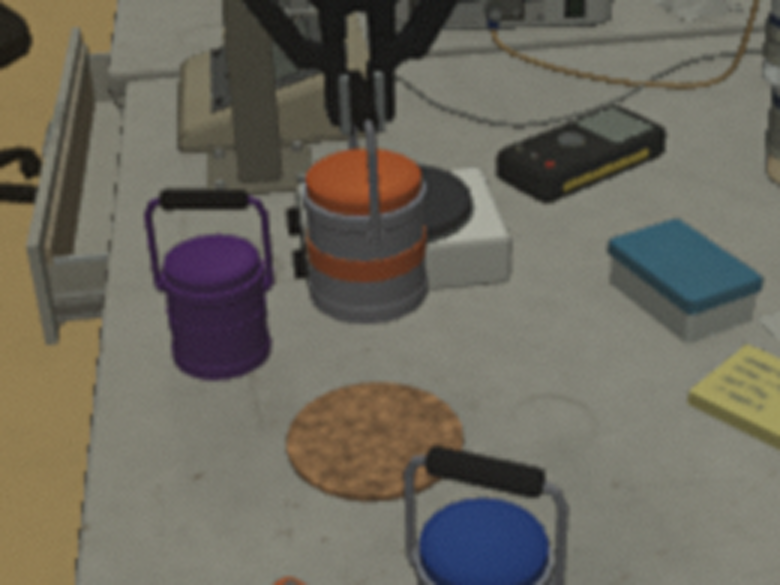

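The side picture shows the canister upright in the grip, lid at (365,180), held over the mat at (375,438), with blue and purple clear. Its underside is at about z = 0.127. I'll lower it with a 2 mm correction.

>>> {"api": "servo_tool", "payload": {
  "claw": [0,0,0,0,0,0,0,0,0,0],
  "delta_pos": [
    [6,2,0],
    [12,0,0],
    [18,0,0],
    [20,0,0],
    [20,0,0],
    [18,0,0],
    [10,0,0],
    [6,0,0],
    [4,0,0],
    [0,0,0]
  ],
  "yaw": [0,0,0,0,0,0,0,0,0,0]
}}

```text
time_s: 11.22
ee_pos: [0.4962, -0.2498, 0.116]
tool_rot: [-20.5, 90.0, -32.8]
wrist_force: [0.4, -0.6, -4.2]
width: 0.0118
```

```bash
python3 -c "
from h import *
S=look()"
```

```text
11.225 [ 0.4962 -0.2498  0.116 ] [ 0.4 -0.6 -4.2] 0.011759061076498212
side lid z 0.098 rect [ 0.49419907 -0.25372539] [0.063 0.063]
   tilt deg [0.9 1.5]
   net 0.9 [300. 210.] [ 0.4876 -0.2609  0.1467]
   net 0.85 [247. 182.] [ 0.4854  0.1527 -0.0012]
   mat 0.92 [307. 267.] [ 0.497  -0.2564  0.006 ]
scene lid z 0.1156 rect [ 0.4993715  -0.22037759] [0. 0.]
   tilt deg [ 3.  -1.3]
   net 0.67 [315. 258.] [ 0.4291 -0.0994  0.1392]
   net 0.59 [339. 200.] [0.1436 0.2062 0.6866]
   mat 0.95 [337. 240.] [ 0.4984 -0.2551  0.006 ]
wrist few
```

>>> {"api": "servo_tool", "payload": {
  "claw": [0,0,0,0],
  "delta_pos": [
    [2,0,0],
    [2,0,0],
    [1,0,0],
    [0,0,0]
  ],
  "yaw": [0,0,0,0]
}}

```text
time_s: 12.08
ee_pos: [0.4959, -0.2496, 0.1106]
tool_rot: [157.6, 90.0, 145.3]
wrist_force: [-0.1, -0.2, -3.9]
width: 0.0114
```

>>> {"api": "servo_tool", "payload": {
  "claw": [0,0,0],
  "delta_pos": [
    [1,0,0],
    [1,0,0],
    [0,0,0]
  ],
  "yaw": [0,0,0]
}}

```text
time_s: 12.45
ee_pos: [0.4965, -0.2499, 0.1095]
tool_rot: [-17.1, 89.9, -29.4]
wrist_force: [-0.7, -0.1, -1.6]
width: 0.0111
```

>>> {"api": "servo_tool", "payload": {
  "claw": [0,0,0],
  "delta_pos": [
    [1,0,0],
    [0,0,0],
    [0,0,0]
  ],
  "yaw": [0,0,0]
}}

```text
time_s: 12.82
ee_pos: [0.4967, -0.25, 0.1094]
tool_rot: [-13.1, 89.9, -25.4]
wrist_force: [-1.3, 2.2, 5.5]
width: 0.0117
```

It is in contact (+5.5 N). I'll release to 40 %, then rise straight up.

>>> {"api": "servo_tool", "payload": {
  "claw": [25,40,40,40,40,40,40,40,40,40,40],
  "delta_pos": [
    [0,0,0],
    [0,0,0],
    [0,0,0],
    [0,0,0],
    [-5,0,0],
    [-10,0,0],
    [-20,0,0],
    [-25,0,0],
    [-25,0,0],
    [-15,0,0],
    [0,0,0]
  ],
  "yaw": [0,0,0,0,0,0,0,0,0,0,0]
}}

```text
time_s: 14.2
ee_pos: [0.4969, -0.2503, 0.2101]
tool_rot: [-22.2, 89.8, -34.5]
wrist_force: [0.7, -0.2, -0.7]
width: 0.0341
```

```bash
python3 -c "
from h import *
S=look()
for c in S:
    P=cloud(S[c]);hsv=cv2.cvtColor(S[c]['image'],cv2.COLOR_RGB2HSV);m=(np.hypot(P[...,0]-.495,P[...,1]+.25)<.085)&(hsv[...,1]>70)&(hsv[...,0]<25)&(P[...,2]<.02)&(P[...,2]>-.01)
    if m.sum(): print(c,'mat',((P[m].min(0)+P[m].max(0))/2).round(4),np.ptp(P[m],axis=0).round(3))
a=cv2.resize(S['side']['image'][150:330,200:440],None,fx=2.5,fy=2.5);b=cv2.resize(S['wrist']['image'],(320,200))
c=cv2.resize(S['scene']['image'][120:320,180:440],None,fx=1.2,fy=1.2)[:,:320];o=np.zeros((450,920,3),np.uint8);o[:450,:600]=a;o[:200,600:]=b;o[200:440,600:600+c.shape[1]]=c
cv2.imwrite('pics/fin.png',cv2.resize(o,(796,390))[:,:,::-1])"
```

```text
14.2 [ 0.4969 -0.2503  0.2101] [ 0.7 -0.2 -0.7] 0.03412034765456571
side lid z 0.0913 rect [ 0.4942438  -0.25494532] [0.063 0.059]
   tilt deg [0.9 1.9]
   net 0.77 [301. 213.] [ 0.4881 -0.2615  0.1396]
   net 0.39 [307. 267.] [ 0.4873 -0.285   0.0299]
   mat 0.82 [306. 265.] [ 0.4987 -0.2517  0.006 ]
scene lid z 0.1007 rect [ 0.49578232 -0.2296923 ] [0.003 0.01 ]
   tilt deg [-50.1  16.5]
   net 0.85 [313. 258.] [ 0.4342 -0.097   0.1369]
   net 0.83 [338. 200.] [ 0.4948 -0.2494  0.1432]
   mat 0.84 [336. 240.] [ 0.4999 -0.2546  0.006 ]
wrist few
side mat [ 0.4959 -0.2502  0.007 ] [0.119 0.114 0.015]
scene mat [ 0.497  -0.245   0.0068] [0.118 0.119 0.02 ]
wrist mat [ 0.498  -0.2524  0.0089] [0.119 0.131 0.022]
```

View pics/fin.png

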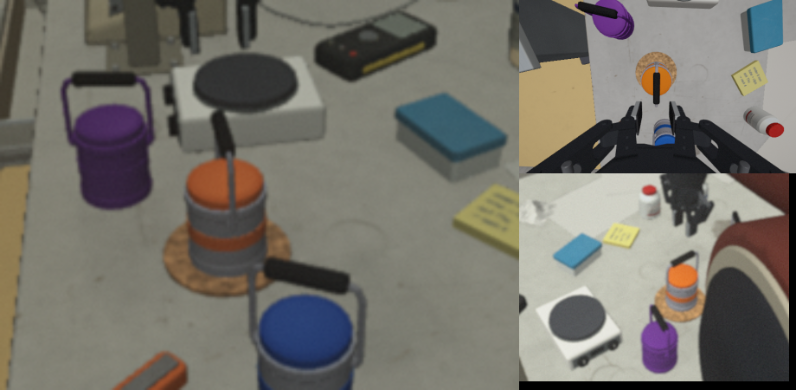

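The canister stands upright in the middle of the mat, seen at (226,215) in the composite. The lid is at z = 0.091 (0.085 + 0.006), blue is unmoved and the gripper is clear.

```bash
python3 -c "
from h import *
print(hand_in())"
```

```text
the job is handed in; nothing more can be done
None
```

The orange-lidded canister now stands upright in the middle of the cork mat, and the job was handed in at about 14.4 s of the 43 s allowed. I gripped it by its bar, lifted it off the hotplate, and lowered it until the mat took its weight (+5.5 N at the wrist). Then I let go and raised the gripper about 100 mm.

**Last checks:**
- **Height:** the lid is at z = 0.091 m, exactly what a canister resting on the mat should read.
- **Centring:** the lid centre measures about (0.494, -0.255) and the mat centre about (0.496, -0.250), so it is within roughly 5 mm. The margin to the mat's edge is about 23 mm.
- **Bystanders:** the blue and purple canisters were not touched.
- **Gripper:** it is clear of everything, and the wrist force is near zero.

**What disagreed:**
- **Fingertip position:** all three cameras put the fingertips about 34 mm further back from the reported tool point than the description says. I followed the cameras, and the grasp worked.
- **Scene camera:** the arm hid most of the lid, so its final lid and tilt figures are unusable. The final tilt reading comes from the side camera alone (about 2°, within its noise), and the picture shows the canister upright.

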